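# Empty the woodblock engraver's catch tray and park the machine

## Robot

A 6-joint arm with a two-finger parallel gripper is mounted at the origin on the work surface. World frame = base frame: x ahead of the robot, y to its left, z up, the work surface at z = 0. Lengths are in m, angles in rad, forces in N, time in s.
With the tool pointing down it reaches from about 0.3 to 0.85 m from the base axis. Payload 4.2 kg.
Tool frame: the origin (TCP) lies at the very end of the fingers, on their centre line; the grasp point (between the pads) lies 19 mm behind it (robot.grip_point_offset is the distance from the TCP to the grasp point, in m); z points along the fingers, y is the line along which they close (so a half turn about z gives the same grasp; the last joint's range is limited). The gripper opens to 91 mm and grips with 3 to 60 N. Pads are 32 mm wide; open, the fingers measure 118 mm over their backs; the gripper's body (76 mm by 178 mm) begins 60 mm behind the grasp point.
Start: joints at [-1.231, 0.32, 1.565, -0, 1.257, -0.02], TCP at [0.202, -0.538, 0.214] pointing down, gripper open.
Joint ranges: [-3.11, 3.11], [-0.84, 2.01], [0.21, 2.61], [-1.34, 4.49], [0.05, 2.63], [-2.56, 2.56]. Speed limits (rad/s): [2.57, 2.57, 3.14, 3.14, 3.14, 3.14].

## Interface

Orientations are given as a rotation vector (axis times angle).
In Python, from rig import sensors, read_camera, ticket, robot gives the robot as it stands.
- The arm moves only by the shell command python3 -m handwheel 'ROWS' [OPENING] [FORCE]. ROWS is JSON, a list of rows, each a list of 6 numbers: the shift along the world's x, y, z in mm, then the turn, a rotation vector about the world's x, y, z in degrees. In form: [[tx, ty, tz, ax, ay, az], ...]. A call has 1 to 5 rows; each row shifts and turns the commanded pose from where the row before left it; what a row does not reach is not made up. A row lasts 1/12 s, in which the tool goes at most 41.7 mm and 7.16 degrees, less where a joint would pass 70% of its speed; a pose out of reach is approached as far as the arm can. A call with a gripper value outside its range is refused whole. OPENING is the finger opening in mm, from 0 to 91.2, set as the call begins (- or left out, the last holds). The fingers move at their own pace and stop on an object; FORCE is the grip in N (left out, the last holds). Time passes only in rows, so rows that do not move let the fingers close. It gives the time, the measured TCP pose, the force, the opening and the grip force at its end, in the units of the state.
- sensors.get_obs(): the state, without advancing time (a new reading comes with each control period).
- read_camera(name): name is "scene" or "top"; returns a dict with "frame" (400x640x3 uint8, red, green, blue), "fov_y" (degrees; the focal length in pixels is half the picture's height over the tangent of half this angle, whatever the lens; pixels are square), "cx", "cy" (the principal point, pixels), "R" (3x3) and "t" (3): a world point X has camera coordinates R X + t. Camera axes: x right, y down, z forward; pixel columns grow to the right and rows downward; lengths in m; the calibration is good to about 2 mm. A picture is of the moment at which its call begins. There is no depth.
- ticket.close_job(): hands the job in; it is judged then, once.
The state is a dict: "time_s": time; "qpos": joint angles; "joint_vel": joint speeds; "joint_efforts": joint torques, N m; "position": TCP position; "tool_rot": TCP orientation; "contact_force": force on the tool from outside, world axes, zero at the start; "torque": the same for the moment, N m; "width": finger opening in m; "grasp_force": force on a finger pad.
Only numpy, scipy, OpenCV 4.12 (cv2) and the standard library are available. Lean on these libraries where they do the work, as an engineer would, in place of code of your own. Each camera call takes 0.05 s, during which the arm holds its last target. There are 200 camera calls.

## Task

First raise the engraver's lift lever all the way and leave it up; only then collect every finished woodblock from the catch tray into the grey tote, each lying flat on the tote's floor, none stacked, leaning or left elsewhere. When all are in, push the lift lever back down fully, and after that turn the lock collar on top of the machine until its arm lies over the white lock mark. Leave the gouge, phone and ink bottle as they are.

Things in the scene. Friction and masses are not known exactly. Their poses are not given: they have to be found in the camera images.
- machine: Benchtop woodblock engraving machine, fixed. Grey base 220 x 160 x 30 mm; origin under the base's centre; own x points away from the robot, own y to the robot's left at yaw 0 (yaw varies). A 100 x 120 mm column stands on its rear half, top 165 mm high, with a 136 mm steel disc on it (top at 175 mm). A black head housing (up to 160 mm high) juts 55 mm from the column's front at own x = -0.05.
- lift_lever (a joint): The lift lever on the head: a crank on the left (+y) side of the head whose pivot is level and along the machine's y axis. 0 = fully down (arm droops 22 deg below level towards the robot, graver on the work), 1.0 = fully up (36 deg above level). At angle q the arm's slope above level is q - 0.38 rad. Stiff: stays where it is left; about 3 N at the bar moves it.
- lever_bar (a point): Point to grip on the lever's cross bar: a round black bar 12 mm thick and 68 mm long, parallel to the pivot, on the arm's end 78 mm from the pivot; this point is on the bar's axis, 40 mm from the arm's plane, 24 mm from the bar's free end (own y is the bar's axis). About 55 mm or more of free height under it.
- lever_pivot (a point): Point on the lever's pivot axis level with lever_bar along the machine's y; the bar point circles round it at 78 mm in the machine's x-z plane.
- collar (a joint): The captive lock collar on top of the column: an aluminium ring with one radial arm that carries an upright steel pin. Turns counter-clockwise seen from above as it grows, 0 to 1.7; locked when the arm lies over the white mark, at 1.25. Stiff: stays where left; about 2 N at the pin moves it.
- collar_pin (a point): Point to grip on the collar's upright round steel pin, 12 mm thick, 50 mm from the collar's axis. This point is 215 mm above the bench; the pin's top is at 237 mm and the arm below it ends at 190 mm.
- collar_axis (a point): Point on the collar's vertical turning axis, at 215 mm height (a steel stub 32 mm thick stands there up to 240 mm).
- lock_mark (a point): Where the collar pin's point stands when the collar is locked: 50 mm from the axis, above the white line on the disc; a white block sits on the disc's rim in line with it.
- catch_tray: Shallow steel catch tray beside the machine (on its -y side), fixed, 290 (own x) x 170 (own y) mm outside; walls 5 mm thick, 12 mm high; floor 4 mm thick. Origin under its centre.
- tote: Grey plastic tote, fixed, 290 (own x) x 180 (own y) mm outside; walls 5 mm thick, 45 mm high (a 12 mm flange juts outward at each short end); floor 4 mm thick. Origin under its centre.
- tote_floor (a point): Centre of the tote's inner floor (280 x 170 mm), axes as the tote.
- block0: Finished woodblock, light wood with a black inked, carved face; rectangular, 60 (own x) x 36 (own y) mm, 24 mm thick; origin at its centre; own z normal to its faces. About 45 g. May be absent (None from the start).
- block1: Finished woodblock, light wood with a black inked, carved face; rectangular, 60 (own x) x 36 (own y) mm, 24 mm thick; origin at its centre; own z normal to its faces. About 45 g. May be absent (None from the start).
- block2: Finished woodblock, light wood with a black inked, carved face; rectangular, 60 (own x) x 36 (own y) mm, 24 mm thick; origin at its centre; own z normal to its faces. About 45 g. May be absent (None from the start).
- block3: Finished woodblock, light wood with a black inked, carved face; square, 44 x 44 mm, 24 mm thick; origin at its centre; own z normal to its faces. About 45 g. May be absent (None from the start).
- block4: Finished woodblock, light wood with a black inked, carved face; square, 44 x 44 mm, 24 mm thick; origin at its centre; own z normal to its faces. About 45 g. May be absent (None from the start).
- block5: Finished woodblock, light wood with a black inked, carved face; round-ended (arched), 58 (own x, -29 to +29, the +x end a half round) x 36 (own y) mm, 24 mm thick; origin at its centre; own z normal to its faces. About 45 g. May be absent (None from the start).
- gouge: Bystander: a yellow-handled gouge, 165 mm long, 22 mm thick, lying on the bench; origin under its handle's middle.
- phone: Bystander: a phone, 145 x 70 x 9 mm, lying on the bench; origin under its centre.
- ink_bottle: Bystander: a black ink bottle with a red cap, 64 mm across, 150 mm high; origin under its base.
There are look-alikes about, which are no part of the job. Leave any blue or purple look-alike of the block4 alone. What is shaped like the block0 but green is not meant.

How it is judged:
By the outcome, as a careful person would: the job done as asked, in the order asked, and still so for the second after the job is handed in, with the robot touching nothing.
Of block0, block1, block2, block3, block4, block5 only 4 to 6 are there at a start; the rules pass over those that are not, and their reading is None.
At some moment in a run one of block0, block1, block2, block3, block4, block5 may be knocked a few centimetres aside while the robot is not near it.
Once in a run the grip may slacken for a moment while it holds something.
It also fails if it takes over 210 s, if anything falls off the work surface, if the arm or the gripper's body presses on something with over 40 N, if the wrist force passes 120 N, or if a joint passes its speed limit or range.

## Working session

There is one attempt and no reset: what is moved stays moved. The work goes in short steps, Python scripts to look and compute and a shell command to move; the robot and the scene stay as the last step left them, time stands still between calls to the robot, and variables do not carry over. Pictures are saved under pics/ and viewed, at most 14 in all, crops included, and the job is handed in when it is done.

```bash
ls; mkdir -p pics; python3 - <<'E'
from rig import sensors, read_camera, ticket, robot
import cv2
print(sensors.get_obs(), robot.grip_point_offset)
for n in ("scene","top"):
    c=read_camera(n); cv2.imwrite(f"pics/{n}0.png",c["frame"][:,:,::-1]); print({k:v for k,v in c.items() if k!="frame"})
E
```

```text
pics
{'time_s': 0.0, 'qpos': array([-1.23099172e+00,  3.20327948e-01,  1.56564923e+00, -1.49365604e-05,
        1.25739104e+00, -2.00125378e-02]), 'joint_vel': array([-0.0020815 ,  0.00091742,  0.00101536,  0.0005624 ,  0.00078199,
        0.00116837]), 'joint_efforts': array([ 1.32293935e-04, -4.12456083e+01, -2.31970793e+01,  7.28810183e-02,
        4.58734052e-02, -1.25587253e-04]), 'position': array([ 0.20228568, -0.53772028,  0.21311114]), 'tool_rot': array([-3.0891638e+00, -5.6184926e-01,  4.6582939e-04]), 'contact_force': array([-0.11759507, -0.69987827, -0.28986205]), 'torque': array([ 0.02429381, -0.0261198 , -0.01378032]), 'grasp_force': 0.0, 'width': 0.09112423441727881} 0.0188
{'fov_y': 56.99038736495501, 'cx': 317.89809523927346, 'cy': 202.10083844806863, 'R': array([[-0.19548715,  0.98059728, -0.01461993],
       [ 0.62971041,  0.11407967, -0.76840785],
       [-0.75183081, -0.15942018, -0.63979343]]), 't': array([ 0.07347064, -0.22006006,  1.3549189 ])}
{'fov_y': 51.94735835264378, 'cx': 322.875516328478, 'cy': 200.0255572354058, 'R': array([[ 0.01657275, -0.9997633 ,  0.01409564],
       [-0.99481998, -0.0179016 , -0.10006368],
       [ 0.10029233, -0.01236429, -0.99488119]]), 't': array([0.02433052, 0.50949687, 1.173341  ])}
```

View pics/scene0.png

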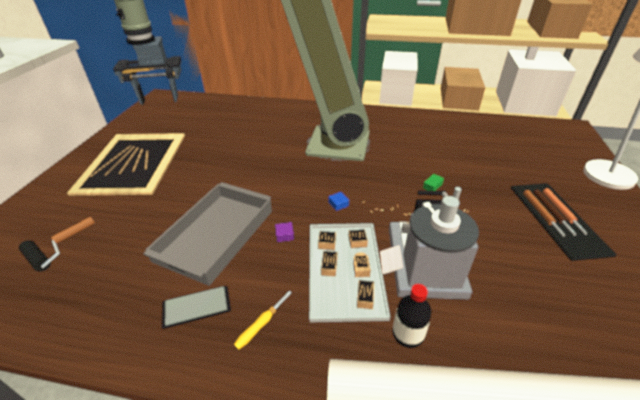

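View pics/top0.png

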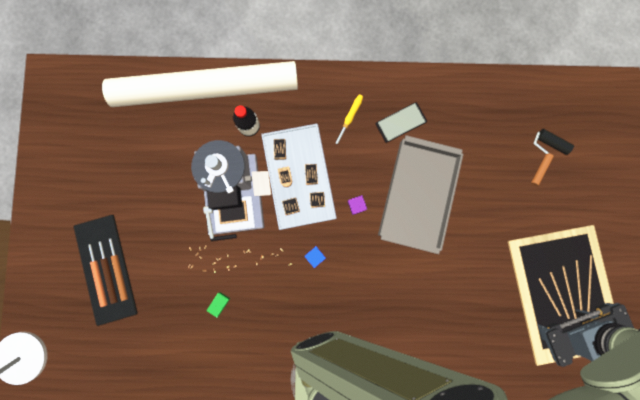

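The scene view shows five blocks in the tray (around (327,240)–(366,294)), with the machine at (440,250) and the tote at (210,230). In the top view the blocks are at about (280,149), (285,177), (311,174), (290,206) and (317,200). The lever is near (210,220), the collar at (218,165) and the tote at (421,195). Next I'll zoom in on the machine and tray.

```bash
cat > h.py <<'E'
import numpy as np, cv2
from rig import sensors, read_camera
def cam(n):
    c=read_camera(n); c["f"]=200/np.tan(np.radians(c["fov_y"])/2); c["img"]=c["frame"][:,:,::-1].copy(); return c
def ray(c,u,v):
    d=c["R"].T@np.array([(u-c["cx"])/c["f"],(v-c["cy"])/c["f"],1]); return -c["R"].T@c["t"],d/np.linalg.norm(d)
def plane(c,u,v,z):
    o,d=ray(c,u,v); return o+d*(z-o[2])/d[2]
def proj(c,X):
    p=c["R"]@np.asarray(X,float)+c["t"]; return c["f"]*p[0]/p[2]+c["cx"],c["f"]*p[1]/p[2]+c["cy"]
def tri(c1,p1,c2,p2):
    o1,d1=ray(c1,*p1);o2,d2=ray(c2,*p2)
    s=np.linalg.lstsq(np.c_[d1,-d2],o2-o1,rcond=None)[0]; a=o1+d1*s[0];b=o2+d2*s[1]
    return (a+b)/2,np.linalg.norm(a-b)
E
python3 - <<'E'
from h import *
np.set_printoptions(precision=4,suppress=True)
t=cam("top");s=cam("scene")
for n,c,(x0,x1,y0,y1) in (("t",t,(190,340,115,250)),("s",s,(300,480,180,330))):
    cv2.imwrite(f"pics/{n}crop.png",cv2.resize(c["img"][y0:y1,x0:x1],None,fx=4 if n=="s" else 5,fy=4 if n=="s" else 4.4,interpolation=cv2.INTER_CUBIC))
# tote rough corner & tray rough corner checks
for p in [(262,131),(319,124),(336,217),(277,229)]: print("tray",plane(t,*p,.012))
for p in [(307,226),(377,223),(388,317),(309,321)]: print("trayS",plane(s,*p,.012))
for p in [(405,137),(462,151),(440,252),(381,240)]: print("tote",plane(t,*p,.045))
for p in [(222,184),(271,201),(206,280),(148,250)]: print("toteS",plane(s,*p,.045))
print(tri(t,(240,110),s,(419,292)))
E
```

```text
tray [0.715  0.2188 0.012 ]
tray [0.74   0.0484 0.012 ]
tray [ 0.4609 -0.0065  0.012 ]
tray [0.4227 0.1658 0.012 ]
trayS [ 0.4688 -0.0113  0.012 ]
trayS [0.4229 0.1734 0.012 ]
trayS [0.7102 0.2179 0.012 ]
trayS [0.7506 0.0558 0.012 ]
tote [ 0.6966 -0.2038  0.045 ]
tote [ 0.6582 -0.3706  0.045 ]
tote [ 0.3643 -0.3025  0.045 ]
tote [ 0.3955 -0.1341  0.045 ]
toteS [ 0.3717 -0.2903  0.045 ]
toteS [ 0.4219 -0.1237  0.045 ]
toteS [ 0.7132 -0.1859  0.045 ]
toteS [ 0.6544 -0.3633  0.045 ]
(array([0.7359, 0.261 , 0.1431]), np.float64(1.3062405452680068e-05))
```

View pics/tcrop.png

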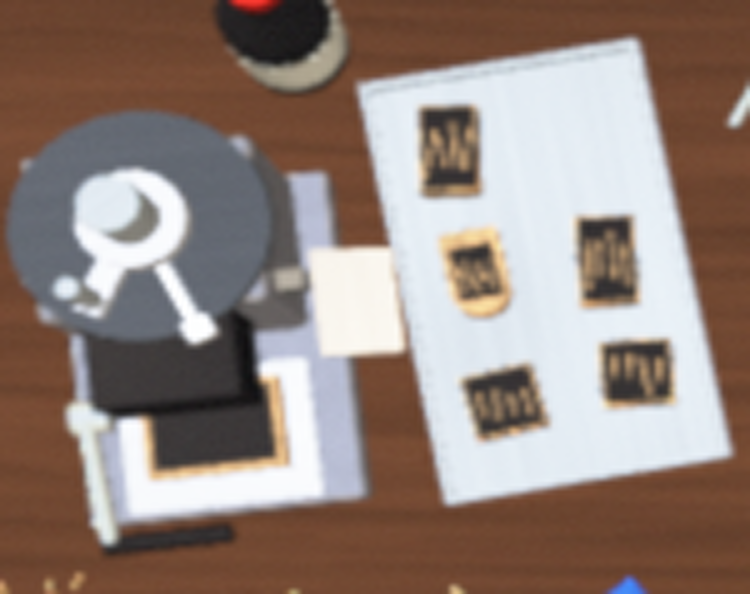

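View pics/scrop.png

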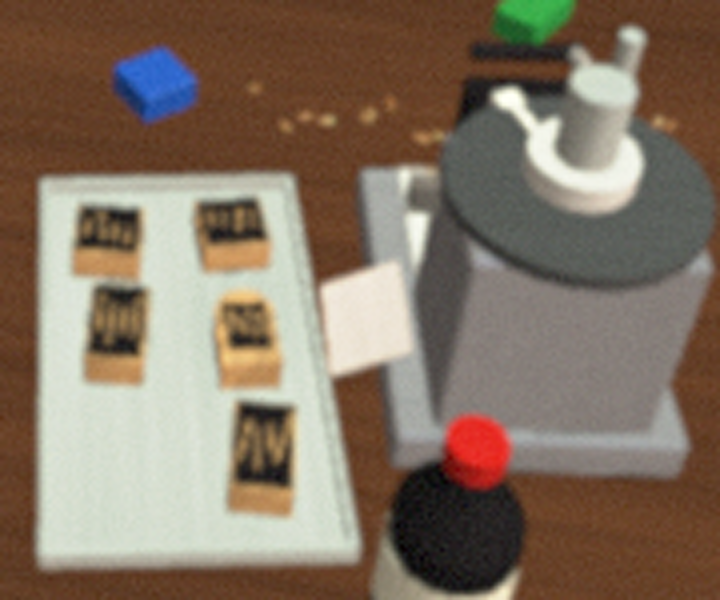

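The crops show five blocks lying flat: 2 rectangles, 1 arched and 2 squares. The lever arm runs from crop (85,415) to (105,545), with its bar from (105,548) to (232,532). The pin is at (65,287), the stub at (105,200) and the white mark at (198,328). Next I'll check for lens distortion and measure positions.

```bash
python3 - <<'E'
from h import *
np.set_printoptions(precision=4,suppress=True)
t=cam("top");s=cam("scene")
g=cv2.cvtColor(t["img"],cv2.COLOR_BGR2HSV)
# table edge straightness
col=[];
for u in range(40,640,50):
    sat=g[:,u,1].astype(float); e=np.argmax(sat[:]>110); col.append((u,e))
print(col)
T=lambda x,y:(190+x/5,115+y/4.4)
S=lambda x,y:(300+x/4,180+y/4)
print("bar ends",tri(t,T(105,548),s,S(570,55)),tri(t,T(232,532),s,S(474,50)))
print("pin",plane(t,*T(65,285),.237),plane(s,*S(630,37),.237),tri(t,T(65,285),s,S(630,37)))
print("stub",plane(t,*T(106,200),.24),plane(s,*S(605,85),.24),tri(t,T(106,200),s,S(605,85)))
print("disc",plane(t,*T(139,226),.175),plane(s,*S(578,188),.175))
print("mark end",plane(t,*T(198,328),.18),plane(s,*S(508,100),.18))
print("pivot arm end",plane(t,*T(85,415),.13))
a=plane(t,*T(327,172),.03);b=plane(t,*T(367,497),.03);c=plane(t,*T(110,522),.03)
print("base",a,b,c,np.degrees(np.arctan2((a-b)[1],(a-b)[0])),np.linalg.norm(a-b),np.linalg.norm(b-c))
# blocks: anything not whitish inside tray
for n,cm,box in(("top",t,(262,124,336,229)),("scene",s,(307,224,390,320))):
    hsv=cv2.cvtColor(cm["img"],cv2.COLOR_BGR2HSV)
    pts=np.array([proj(cm,p) for p in ([.706,.205,.01],[.735,.06,.01],[.468,.0,.01],[.435,.158,.01])],np.int32)
    m=np.zeros((400,640),np.uint8);cv2.fillPoly(m,[pts],255)
    m[(hsv[...,2]>140)&(hsv[...,1]<70)]=0
    m=cv2.morphologyEx(m,cv2.MORPH_CLOSE,np.ones((3,3)))
    for k in cv2.findContours(m,cv2.RETR_EXTERNAL,cv2.CHAIN_APPROX_NONE)[0]:
        if cv2.contourArea(k)<60: continue
        W=np.array([plane(cm,*p[0],.024+.004)[:2] for p in k],np.float32)*1000
        r=cv2.minAreaRect(W);print(n,np.round(r[0],1),np.round(r[1],1),round(r[2],1),cv2.contourArea(k))
E
```

```text
[(40, np.int64(55)), (90, np.int64(56)), (140, np.int64(57)), (190, np.int64(58)), (240, np.int64(59)), (290, np.int64(91)), (340, np.int64(61)), (390, np.int64(62)), (440, np.int64(63)), (490, np.int64(65)), (540, np.int64(66)), (590, np.int64(67))]
bar ends (array([0.3888, 0.3303, 0.1092]), np.float64(0.003417633694004933)) (array([0.3996, 0.2661, 0.1123]), np.float64(0.004104018117660877))
pin [0.5314 0.3247 0.237 ] [0.5385 0.3245 0.237 ] (array([0.5321, 0.3261, 0.2323]), np.float64(3.881827818760024e-05))
stub [0.5783 0.3063 0.24  ] [0.5839 0.3083 0.24  ] (array([0.5791, 0.3084, 0.2361]), np.float64(0.0020530724032790534))
disc [0.5758 0.306  0.175 ] [0.5878 0.3083 0.175 ]
mark end [0.5159 0.2724 0.18  ] [0.5294 0.2743 0.18  ]
pivot arm end [0.4682 0.3407 0.13  ]
base [0.6404 0.2334 0.03  ] [0.4245 0.2033 0.03  ] [0.4057 0.3502 0.03  ] 7.948752131632156 0.21799844432462517 0.14810478293810606
top [489.4 126.5] [41.1 38.7] 15.4 161.5
top [510.   48.9] [38.1 37.8] 1.1 154.5
top [574.9 144.9] [56.3 32.7] 12.7 177.0
top [584.8  69.2] [59.3 29.3] 1.2 172.5
top [659.  163.5] [57.1 32.4] 1.6 182.0
scene [671.6 165.2] [72.5 33.5] 2.6 382.0
scene [589.5 147.9] [70.6 36.9] 10.6 313.5
scene [565.3  60.8] [144.8  43.9] 11.4 583.5
scene [505.3 128.7] [61.6 45. ] 17.8 262.5
```

No lens distortion shows. I have a bar grip point of about (396,290,110) mm with the machine at yaw 7.9°, so I'll move above the bar while turning the jaws along machine x.

```bash
H="python3 -m handwheel"
$H '[[16,36,0,0,0,3.36],[16,36,0,0,0,3.36],[16,36,0,0,0,3.36],[16,36,0,0,0,3.36],[16,36,0,0,0,3.36]]' 60 20 >/dev/null
$H '[[16,36,0,0,0,3.36],[16,36,0,0,0,3.36],[16,36,0,0,0,3.36],[16,36,0,0,0,3.36],[16,36,0,0,0,3.36]]'
$H '[[2.6,36,0,0,0,3.36],[2.6,36,0,0,0,3.36],[2.6,36,0,0,0,3.36],[2.6,36,0,0,0,3.36],[2.6,36,0,0,0,3.36]]'>/dev/null
$H '[[2.6,36,0,0,0,3.36],[2.6,36,0,0,0,3.36],[2.6,36,0,0,0,3.36],[2.6,36,0,0,0,3.36],[2.6,36,0,0,0,3.36]]'>/dev/null
$H '[[2.6,36,0,0,0,3.36],[2.6,36,0,0,0,3.36],[2.6,36,0,0,0,3.36],[0,0,0,0,0,0],[0,0,0,0,0,0]]'
python3 - <<'E'
from h import *
np.set_printoptions(precision=4,suppress=True)
t=cam("top");s=cam("scene")
cv2.imwrite("pics/s1.png",cv2.resize(s["img"][100:260,340:520],None,fx=4,fy=3.7,interpolation=cv2.INTER_CUBIC))
for n,c,off in(("t",t,(370,125)),("s",s,(140,175))):
    h=cv2.cvtColor(c["img"],cv2.COLOR_BGR2HSV); m=((h[...,1]<70)&(h[...,2]>50)).astype(np.uint8)*255
    y0,x0=off[1],off[0]; sub=m[y0:y0+135,x0:x0+135]
    ks=cv2.findContours(cv2.morphologyEx(sub,cv2.MORPH_OPEN,np.ones((3,3))),cv2.RETR_EXTERNAL,cv2.CHAIN_APPROX_NONE)[0]
    k=max(ks,key=cv2.contourArea)
    W=np.array([plane(c,p[0][0]+x0,p[0][1]+y0,.045)[:2] for p in k],np.float32)*1000
    print(n,cv2.minAreaRect(W))
E
```

```text
time_s: 1.13
position: [0.3627, -0.1764, 0.2142]
tool_rot: [2.794, 1.435, 0.001]
contact_force: [0.6, -0.6, -0.4]
width: 0.0601
grasp_force: 0.0
time_s: 2.38
position: [0.396, 0.291, 0.2135]
tool_rot: [2.06, 2.372, -0.001]
contact_force: [-0.2, -0.1, -0.3]
width: 0.0603
grasp_force: 0.0
t ((531.6503295898438, -249.16346740722656), (186.92459106445312, 313.7087097167969), 76.67202758789062)
s ((542.9774780273438, -238.05361938476562), (209.9799041748047, 324.1920471191406), 76.34566497802734)
```

View pics/s1.png

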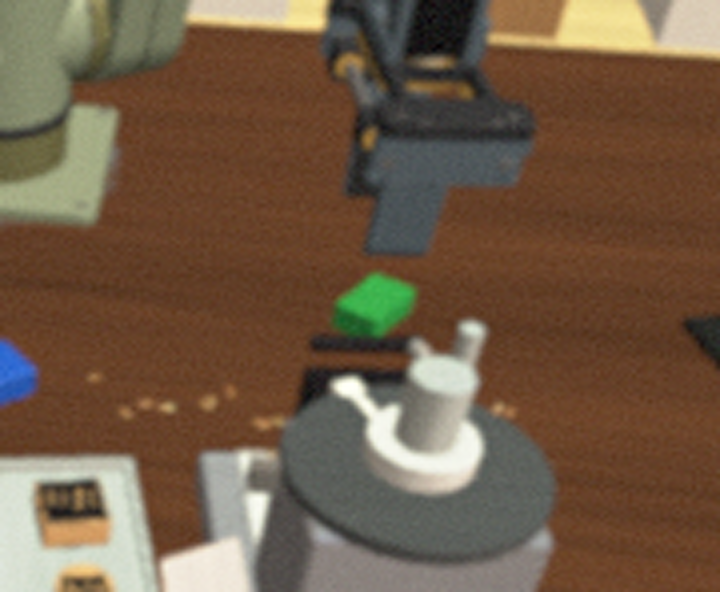

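The view shows the gripper above the bar, with the fingertip at crop (400,250) and the bar at (315–410,342). I'll descend and grip.

```bash
H="python3 -m handwheel"
$H '[[0,0,-30,0,0,0],[0,0,-30,0,0,0],[0,0,-30,0,0,0],[0,0,-20,0,0,0],[0,0,-12,0,0,0]]' 
python3 - <<'E'
from h import *
t=cam("top");s=cam("scene")
cv2.imwrite("pics/s2.png",np.hstack([cv2.resize(s["img"][130:230,390:480],None,fx=4.4,fy=4.4),cv2.resize(t["img"][190:260,170:250],None,fx=4.4,fy=6.285)]))
E
```

```text
time_s: 2.9
position: [0.3949, 0.287, 0.0899]
tool_rot: [-2.066, -2.366, 0.007]
contact_force: [0.2, -0.4, -0.0]
width: 0.0599
grasp_force: 0.0
```

View pics/s2.png

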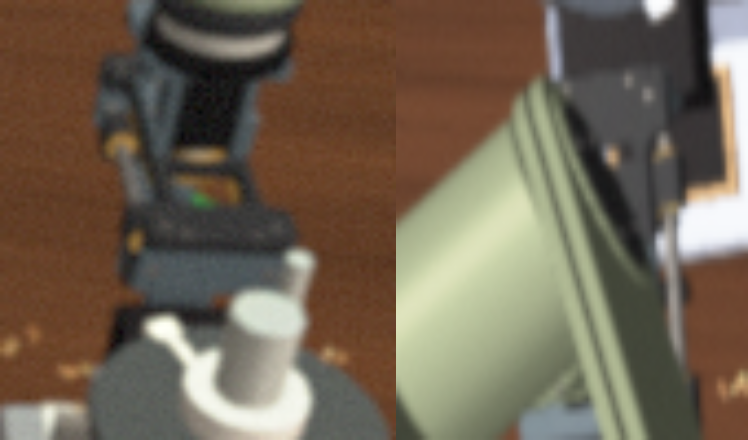

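The body hides the bar in both views, so I'll close and judge by the width.

```bash
H="python3 -m handwheel"
$H '[[0,0,0,0,0,0],[0,0,0,0,0,0],[0,0,0,0,0,0],[0,0,0,0,0,0],[0,0,0,0,0,0]]' 0 30
$H '[[0,0,0,0,0,0],[0,0,0,0,0,0],[0,0,0,0,0,0]]'
```

```text
time_s: 3.42
position: [0.3966, 0.29, 0.0928]
tool_rot: [2.063, 2.369, 0.003]
contact_force: [-0.6, -0.9, 0.6]
width: 0.0296
grasp_force: 0.0
time_s: 3.67
position: [0.3976, 0.2902, 0.0923]
tool_rot: [2.061, 2.369, 0.004]
contact_force: [2.8, 0.5, -0.4]
width: 0.0113
grasp_force: 30.0
```

Width 11.3 mm means the bar is gripped. I'll follow the arc up.

```bash
H="python3 -m handwheel"
$H '[[-2.6,-0.4,7.3,0,0,0],[-1.7,-0.2,7.7,0,0,0],[-1,-0.1,7.7,0,0,0],[-0.3,0,7.8,0,0,0],[0.6,0.1,7.8,0,0,0]]'
$H '[[1.3,0.2,7.7,0,0,0],[2.1,0.3,7.5,0,0,0],[2.8,0.4,7.2,0,0,0],[3.5,0.5,7,0,0,0],[4.2,0.6,6.6,0,0,0]]'
$H '[[2.5,0.3,3.5,0,0,0],[1.5,0.2,2,0,0,0],[0,0,0,0,0,0],[0,0,0,0,0,0]]'
```

```text
time_s: 4.08
position: [0.3965, 0.2901, 0.1309]
tool_rot: [2.056, 2.366, 0.014]
contact_force: [18.9, 0.1, -10.9]
width: 0.0111
grasp_force: 30.0
time_s: 4.5
position: [0.4087, 0.2915, 0.162]
tool_rot: [2.06, 2.367, 0.004]
contact_force: [13.4, 7.2, -45.6]
width: 0.0113
grasp_force: 30.0
time_s: 4.83
position: [0.4086, 0.2911, 0.1651]
tool_rot: [-2.062, -2.369, 0.01]
contact_force: [9.6, 5.8, -36.9]
width: 0.0114
grasp_force: 30.0
```

```bash
H="python3 -m handwheel"
$H '[[0,0,0,0,0,0],[0,0,0,0,0,0],[0,0,0,0,0,0],[0,0,0,0,0,0],[0,0,0,0,0,0]]' 50
$H '[[0,0,25,0,0,0],[0,0,40,0,0,0],[0,-20,35,0,0,0],[0,-40,0,0,0,0],[0,-40,0,0,0,0]]' 80
$H '[[0,-40,0,0,0,0],[0,-40,0,0,0,0],[0,-40,0,0,0,0],[0,-40,0,0,0,0],[0,-40,0,0,0,0]]'
python3 - <<'E'
from h import *
t=cam("top");s=cam("scene")
cv2.imwrite("pics/s3.png",np.hstack([cv2.resize(s["img"][150:330,300:480],None,fx=2.2,fy=2.2,interpolation=cv2.INTER_CUBIC),cv2.resize(t["img"][120:250,180:340],None,fx=2.5,fy=3.046,interpolation=cv2.INTER_CUBIC)]))
E
```

```text
time_s: 5.25
position: [0.4093, 0.2919, 0.1728]
tool_rot: [2.063, 2.369, 0.003]
contact_force: [-0.3, 0.7, 0.1]
width: 0.0415
grasp_force: 0.0
time_s: 5.67
position: [0.4102, 0.1918, 0.2749]
tool_rot: [2.058, 2.37, 0.01]
contact_force: [0.3, -0.6, -0.1]
width: 0.0753
grasp_force: 0.0
time_s: 6.08
position: [0.4086, -0.01, 0.2728]
tool_rot: [2.061, 2.368, 0.003]
contact_force: [1.3, -0.0, -0.6]
width: 0.0795
grasp_force: 0.0
```

View pics/s3.png

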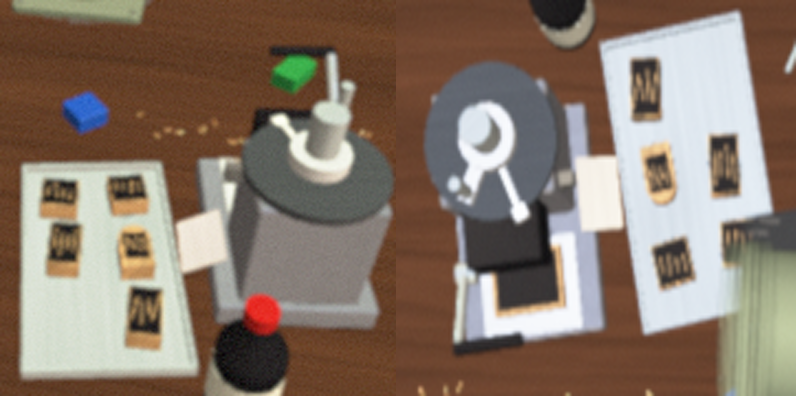

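The lever is clearly up: its bar has moved to scene crop (270–335,50). The blocks are unmoved. I'll fetch block E at (659,163), which lies closest to the machine, gripping along its length so the gripper body clears the column.

```bash
H="python3 -m handwheel"
$H '[[31.3,21.5,0,0,0,-0.8],[31.3,21.5,0,0,0,-0.8],[31.3,21.5,0,0,0,-0.8],[31.3,21.5,0,0,0,-0.8],[31.3,21.5,0,0,0,-0.8]]' 82 25 >/dev/null
$H '[[31.3,21.5,0,0,0,-0.8],[31.3,21.5,0,0,0,-0.8],[31.2,21.1,0,0,0,-0.7],[0,0,-38.6,0,0,0],[0,0,-38.6,0,0,0]]' >/dev/null
$H '[[0,0,-38.6,0,0,0],[0,0,-38.6,0,0,0],[0,0,-38.6,0,0,0],[0,0,-28.6,0,0,0],[0,0,0,0,0,0]]'
python3 - <<'E'
from h import *
np.set_printoptions(precision=4,suppress=True)
t=cam("top");s=cam("scene")
a=tri(t,(203.6,234.6),s,(452.3,172.7))[0];b=tri(t,(230.4,231.6),s,(422.7,172.3))[0];print("bar up",a,b)
cv2.imwrite("pics/s4.png",np.hstack([cv2.resize(s["img"][190:330,300:420],None,fx=3.3,fy=3.3,interpolation=cv2.INTER_CUBIC),cv2.resize(t["img"][120:250,230:350],None,fx=3.3,fy=3.554,interpolation=cv2.INTER_CUBIC)]))
E
```

```text
time_s: 7.43
position: [0.6546, 0.1635, 0.0436]
tool_rot: [-2.184, -2.248, 0.017]
contact_force: [-1.3, 0.2, -0.7]
width: 0.082
grasp_force: 0.0
bar up [0.4009 0.3341 0.1832] [0.4094 0.2664 0.1821]
```

View pics/s4.png

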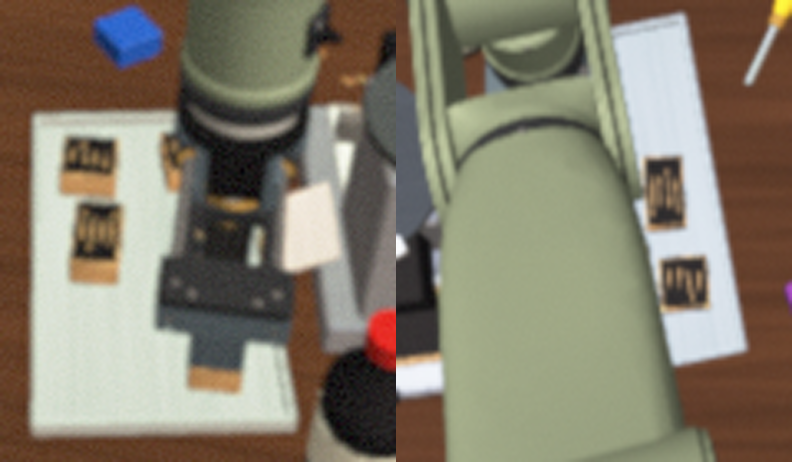

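The view shows the fingers straddling block E, which is centred in y. I'll check the settled pose.

```bash
H="python3 -m handwheel"
for i in 1 2 3; do $H '[[0,0,0,0,0,0]]' | sed -n 2,3p; done
```

```text
position: [0.6612, 0.1643, 0.0529]
tool_rot: [2.188, 2.251, 0.007]
position: [0.6614, 0.1641, 0.0534]
tool_rot: [2.188, 2.25, 0.008]
position: [0.661, 0.1638, 0.053]
tool_rot: [2.188, 2.25, 0.006]
```

```bash
H="python3 -m handwheel"
$H '[[-1,0,-20,0,0,0],[0,0,-15,0,0,0],[0,0,-9,0,0,0],[0,0,0,0,0,0],[0,0,0,0,0,0]]'
$H '[[0,0,0,0,0,0],[0,0,0,0,0,0],[0,0,0,0,0,0],[0,0,0,0,0,0]]' 0 25
```

```text
time_s: 8.2
position: [0.6588, 0.1633, 0.0067]
tool_rot: [2.19, 2.252, 0.001]
contact_force: [0.2, 0.7, 0.1]
width: 0.0823
grasp_force: 0.0
time_s: 8.53
position: [0.6592, 0.1634, 0.0071]
tool_rot: [2.189, 2.251, 0.003]
contact_force: [-0.1, -0.8, 3.1]
width: 0.0598
grasp_force: 25.0
```

```bash
H="python3 -m handwheel"
$H '[[0,0,10,0,0,0],[0,0,30,0,0,0],[0,0,40,0,0,0],[0,0,40,0,0,0],[0,0,0,0,0,0]]' | grep -E 'width|grasp'
$H '[[-5,-38.9,0,0,0,-1.5],[-5,-38.9,0,0,0,-1.5],[-5,-38.9,0,0,0,-1.5],[-5,-38.9,0,0,0,-1.5],[-5,-38.9,0,0,0,-1.5]]' | grep -E 'width|grasp'
$H '[[-5,-38.9,0,0,0,-1.5],[-5,-38.9,0,0,0,-1.5],[-5,-38.9,0,0,0,-1.5],[-5,-38.9,0,0,0,-1.5],[-5,-38.9,0,0,0,-1.4]]'
$H '[[0,0,-30,0,0,0],[0,0,-30,0,0,0],[0,0,0,0,0,0],[0,0,0,0,0,0],[0,0,0,0,0,0]]'
python3 - <<'E'
from h import *
t=cam("top");s=cam("scene")
cv2.imwrite("pics/s5.png",np.hstack([cv2.resize(s["img"][130:330,130:330],None,fx=2,fy=2,interpolation=cv2.INTER_CUBIC),cv2.resize(t["img"][100:300,320:520],None,fx=2,fy=2,interpolation=cv2.INTER_CUBIC)]))
E
```

```text
width: 0.0598
grasp_force: 25.0
width: 0.06
grasp_force: 25.0
time_s: 9.78
position: [0.6079, -0.2275, 0.1269]
tool_rot: [2.465, 1.947, 0.001]
contact_force: [0.0, -0.4, -0.5]
width: 0.0598
grasp_force: 25.0
time_s: 10.2
position: [0.6095, -0.2256, 0.0678]
tool_rot: [2.462, 1.949, 0.002]
contact_force: [1.1, -1.2, -0.4]
width: 0.0596
grasp_force: 25.0
```

View pics/s5.png

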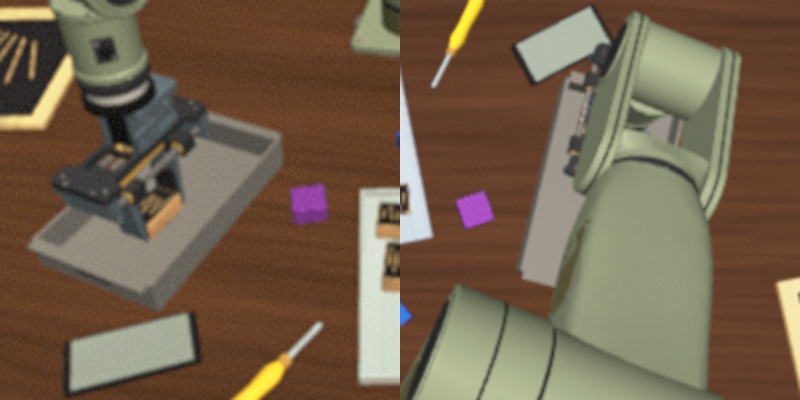

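The block hangs over the tote's far half, inside the rim (scene crop (160,215)). I'll lower and release, and compare the tote's corner in the two views.

```bash
H="python3 -m handwheel"
$H '[[0,0,-30,0,0,0],[0,0,-20,0,0,0],[0,0,-9,0,0,0],[0,0,0,0,0,0],[0,0,0,0,0,0]]'
$H '[[0,0,0,0,0,0],[0,0,0,0,0,0]]' 72
$H '[[0,0,0,0,0,0],[0,0,10,0,0,0],[0,0,40,0,0,0],[0,0,40,0,0,0],[0,0,40,0,0,0]]' 
$H '[[-30,28,0,0,0,0],[-30,28,0,0,0,0],[-30,28,0,0,0,0],[0,40,0,0,0,0],[0,40,0,0,0,0]]' 80
python3 - <<'E'
from h import *
np.set_printoptions(precision=4,suppress=True)
t=cam("top");s=cam("scene")
for a,b in((145,90),(-145,90),(-145,-90),(145,-90)):
    p=[.531+(a*.973+b*.23)/1000,-.25+(-.23*a+.973*b)/1000,.045]; print(p,proj(s,p),proj(t,p))
cv2.imwrite("pics/s6.png",np.hstack([cv2.resize(s["img"][150:320,130:330],None,fx=2,fy=2.353,interpolation=cv2.INTER_CUBIC),cv2.resize(t["img"][115:265,340:490],None,fx=2.667,fy=2.667,interpolation=cv2.INTER_CUBIC)]))
E
```

```text
time_s: 10.72
position: [0.6095, -0.2257, 0.0084]
tool_rot: [2.462, 1.949, 0.002]
contact_force: [-0.2, 0.4, -0.2]
width: 0.06
grasp_force: 25.0
time_s: 10.88
position: [0.6094, -0.2259, 0.0085]
tool_rot: [2.462, 1.948, 0.002]
contact_force: [-0.3, 0.5, -0.2]
width: 0.0701
grasp_force: 0.0
time_s: 11.3
position: [0.6081, -0.2256, 0.1393]
tool_rot: [-2.464, -1.949, 0.0]
contact_force: [0.7, 0.4, 0.1]
width: 0.0719
grasp_force: 0.0
time_s: 11.72
position: [0.5167, -0.061, 0.1386]
tool_rot: [2.466, 1.945, 0.001]
contact_force: [1.3, 0.0, 0.3]
width: 0.0798
grasp_force: 0.0
[0.692785, -0.19578, 0.045] (np.float64(205.76013366938076), np.float64(272.2560039279752)) (np.float64(402.276675912358), np.float64(138.23036627947297))
[0.410615, -0.12908000000000003, 0.045] (np.float64(270.3241898839263), np.float64(198.26913556287144)) (np.float64(379.24014383415107), np.float64(234.65926746284072))
[0.36921500000000007, -0.30422, 0.045] (np.float64(217.92532316796104), np.float64(183.01004723157112)) (np.float64(440.5685623473156), np.float64(250.27825044632002))
[0.651385, -0.37091999999999997, 0.045] (np.float64(145.8275688361531), np.float64(248.68501607818482)) (np.float64(462.1529500549584), np.float64(153.30995411887736))
```

View pics/s6.png

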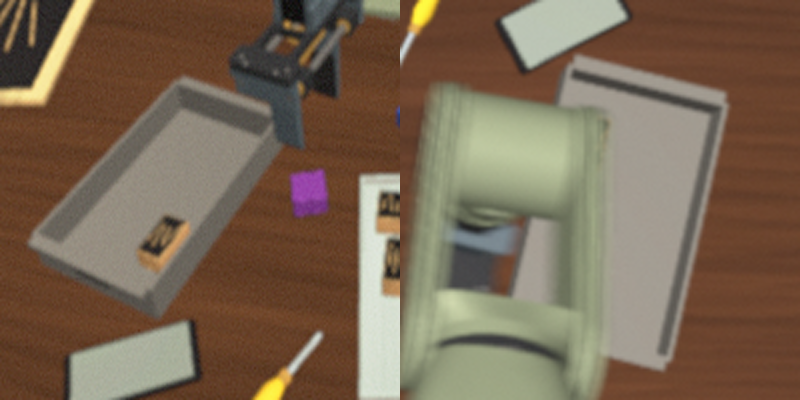

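Block E lies flat in the tote (scene crop (163,243)). The predicted tote corners match the scene view to about 2 px. I'll remeasure the blocks.

```bash
cat >> h.py <<'E'
def blocks():
    t=cam("top"); hsv=cv2.cvtColor(t["img"],cv2.COLOR_BGR2HSV)
    pts=np.array([proj(t,p) for p in ([.710,.210,.01],[.737,.056,.01],[.466,-.004,.01],[.431,.161,.01])],np.int32)
    m=np.zeros((400,640),np.uint8);cv2.fillPoly(m,[pts],255)
    m[(hsv[...,2]>140)&(hsv[...,1]<70)]=0
    m=cv2.morphologyEx(m,cv2.MORPH_CLOSE,np.ones((3,3)))
    for k in cv2.findContours(m,cv2.RETR_EXTERNAL,cv2.CHAIN_APPROX_NONE)[0]:
        if cv2.contourArea(k)<60: continue
        W=np.array([plane(t,*p[0],.028)[:2] for p in k],np.float32)*1000
        r=cv2.minAreaRect(W);print(np.round(r[0],1),np.round(r[1],1),round(r[2],1))
E
python3 -c "
from h import *
blocks();print(sensors.get_obs()['position'])"
```

```text
[489.5 126.7] [41.3 39. ] 17.3
[510.   48.9] [38.1 37.8] 1.1
[574.4 144.9] [55.6 33.3] 13.8
[584.8  69.2] [59.3 29.3] 1.2
[ 0.5184323  -0.05956075  0.13846488]
```

```bash
H="python3 -m handwheel"
$H '[[9.3,34.1,0,0,0,4.4],[9.3,34.1,0,0,0,4.4],[9.3,34.1,0,0,0,4.4],[9.3,34.1,0,0,0,4.4],[9.3,34.1,0,0,0,4.4]]' 82 >/dev/null
$H '[[9,34,0,0,0,4.5],[0,0,-35,0,0,0],[0,0,-35,0,0,0],[0,0,-20,0,0,0],[0,0,0,0,0,0]]' >/dev/null
$H '[[0,0,0,0,0,0],[0,0,0,0,0,0]]'
```

```text
time_s: 12.87
position: [0.5757, 0.1423, 0.0488]
tool_rot: [1.951, 2.459, 0.004]
contact_force: [-0.1, 0.4, -0.2]
width: 0.0819
grasp_force: 0.0
```

```bash
H="python3 -m handwheel"
$H '[[-1,2.5,-20,0,0,0],[0,0,-15,0,0,0],[0,0,-6.5,0,0,0],[0,0,0,0,0,0],[0,0,0,0,0,0]]'
$H '[[0,0,0,0,0,0],[0,0,0,0,0,0],[0,0,0,0,0,0],[0,0,0,0,0,0]]' 0 25
$H '[[0,0,10,0,0,0],[0,0,30,0,0,0],[0,0,40,0,0,0],[0,0,40,0,0,0],[0,0,0,0,0,0]]'
```

```text
time_s: 13.28
position: [0.5741, 0.1452, 0.007]
tool_rot: [1.951, 2.46, 0.003]
contact_force: [0.6, 0.7, -0.6]
width: 0.0822
grasp_force: 0.0
time_s: 13.62
position: [0.5736, 0.1455, 0.0064]
tool_rot: [1.951, 2.461, 0.002]
contact_force: [0.4, 0.2, -0.1]
width: 0.058
grasp_force: 0.3
time_s: 14.03
position: [0.5779, 0.1465, 0.1348]
tool_rot: [1.945, 2.454, 0.02]
contact_force: [1.5, 0.1, 0.5]
width: 0.0575
grasp_force: 25.0
```

```bash
H="python3 -m handwheel"
$H '[[-10.1,-33.9,0,0,0,-2.65],[-10.1,-33.9,0,0,0,-2.65],[-10.1,-33.9,0,0,0,-2.65],[-10.1,-33.9,0,0,0,-2.65],[-10.1,-33.9,0,0,0,-2.65]]' | grep -E 'width|grasp'
$H '[[-10.1,-33.9,0,0,0,-2.65],[-10.1,-33.9,0,0,0,-2.65],[-10.1,-33.9,0,0,0,-2.65],[-10.1,-33.9,0,0,0,-2.65],[-10.1,-33.9,0,0,0,-2.65]]'
$H '[[0,0,-30,0,0,0],[0,0,-30,0,0,0],[0,0,-20,0,0,0],[0,0,0,0,0,0],[0,0,0,0,0,0]]'
```

```text
width: 0.0576
grasp_force: 2.5
time_s: 14.87
position: [0.4712, -0.1952, 0.1263]
tool_rot: [2.465, 1.946, 0.001]
contact_force: [0.1, -1.4, -0.5]
width: 0.0572
grasp_force: 25.0
time_s: 15.28
position: [0.4715, -0.1936, 0.0456]
tool_rot: [-2.463, -1.948, 0.001]
contact_force: [-0.3, -1.1, -1.3]
width: 0.0578
grasp_force: 25.0
```

The grip slackened mid-carry, so I'll check the block.

```bash
python3 - <<'E'
from h import *
s=cam("scene")
cv2.imwrite("pics/s7.png",cv2.resize(s["img"][130:300,140:330],None,fx=3.5,fy=3.5,interpolation=cv2.INTER_CUBIC))
E
```

View pics/s7.png

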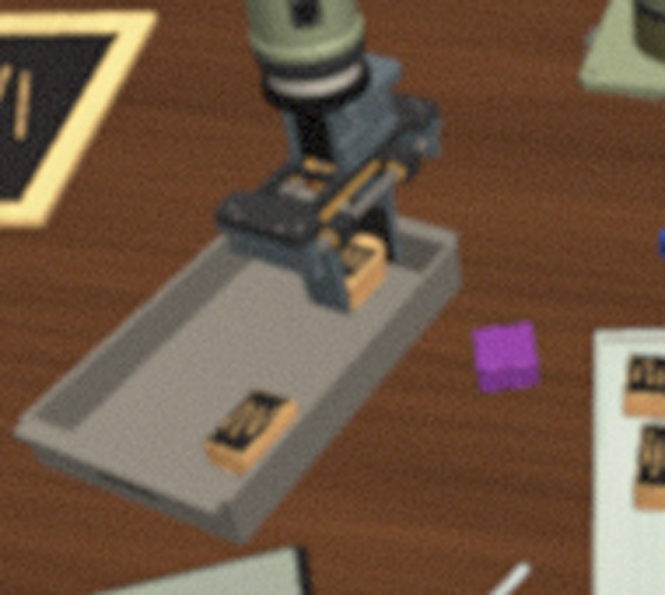

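The block is still held between the fingers (crop (365,270)). I'll lower gently and watch the force.

```bash
H="python3 -m handwheel"
$H '[[0,0,-20,0,0,0],[0,0,-9,0,0,0],[0,0,0,0,0,0],[0,0,0,0,0,0]]' | grep -E 'pos|contact'
$H '[[0,0,-4,0,0,0],[0,0,0,0,0,0],[0,0,0,0,0,0]]'| grep -E 'pos|contact'
$H '[[0,0,-4,0,0,0],[0,0,0,0,0,0],[0,0,0,0,0,0]]'| grep -E 'pos|contact'
```

```text
position: [0.4723, -0.1937, 0.0174]
contact_force: [-0.5, -0.4, -0.7]
position: [0.4722, -0.1938, 0.0131]
contact_force: [-0.3, -0.4, -0.3]
position: [0.4718, -0.1936, 0.0085]
contact_force: [-0.3, -0.2, -0.9]
```

No slip. I'll release and go for rectangle D at (585,69), gripping across its width.

```bash
H="python3 -m handwheel"
$H '[[0,0,0,0,0,0],[0,0,0,0,0,0],[0,0,0,0,0,0],[0,0,10,0,0,0],[0,0,40,0,0,0]]' 72 >/dev/null
$H '[[0,0,40,0,0,0],[0,0,40,0,0,0],[10.3,23.9,0,0,0,-6.86],[10.3,23.9,0,0,0,-6.86],[10.3,23.9,0,0,0,-6.86]]' >/dev/null
$H '[[10.3,23.9,0,0,0,-6.86],[10.3,23.9,0,0,0,-6.86],[10.3,23.9,0,0,0,-6.86],[10.3,23.9,0,0,0,-6.86],[10.3,23.9,0,0,0,-6.86]]' 62 >/dev/null
$H '[[10.2,23.9,0,0,0,-6.86],[10.2,23.9,0,0,0,-6.86],[10.2,23.9,0,0,0,-6.86],[0,0,-30,0,0,0],[0,0,-30,0,0,0]]' >/dev/null
$H '[[0,0,-30,0,0,0],[0,0,0,0,0,0],[0,0,0,0,0,0]]'
python3 -c "
from h import *
blocks();r=sensors.get_obs()['tool_rot'];print(2*np.degrees(np.arctan2(r[1],r[0]))-90)"
```

```text
time_s: 18.08
position: [0.5841, 0.0692, 0.0483]
tool_rot: [3.141, 0.034, -0.004]
contact_force: [-0.1, 0.4, -0.2]
width: 0.0619
grasp_force: 0.0
[523.8  66.7] [129.4  51.5] 87.0
[599.9  89. ] [248.3 130.8] 3.9
-448.7708366730381
```

```bash
H="python3 -m handwheel"
$H '[[0,0,-20,0,0,0],[0,0,-15,0,0,0],[0,0,-6,0,0,0],[0,0,0,0,0,0],[0,0,0,0,0,0]]'
$H '[[0,0,0,0,0,0],[0,0,0,0,0,0],[0,0,0,0,0,0],[0,0,0,0,0,0],[0,0,0,0,0,0]]' 0 25
$H '[[0,0,10,0,0,0],[0,0,30,0,0,0],[0,0,40,0,0,0],[0,0,40,0,0,0],[0,0,0,0,0,0]]'
```

```text
time_s: 18.55
position: [0.5861, 0.0692, 0.0093]
tool_rot: [-3.141, -0.033, -0.004]
contact_force: [0.2, -0.1, 0.2]
width: 0.0619
grasp_force: 0.0
time_s: 18.97
position: [0.5853, 0.0692, 0.0083]
tool_rot: [3.141, 0.034, 0.001]
contact_force: [-0.6, 0.5, 3.7]
width: 0.0367
grasp_force: 24.1
time_s: 19.38
position: [0.5901, 0.0698, 0.1366]
tool_rot: [-3.14, -0.034, -0.026]
contact_force: [1.7, 0.5, 0.7]
width: 0.0371
grasp_force: 24.1
```

```bash
H="python3 -m handwheel"
$H '[[2,-37.6,0,0,0,-1.45],[2,-37.6,0,0,0,-1.45],[2,-37.6,0,0,0,-1.45],[2,-37.6,0,0,0,-1.45],[2,-37.6,0,0,0,-1.45]]' | grep -E 'width|grasp'
$H '[[2,-37.6,0,0,0,-1.45],[2,-37.6,0,0,0,-1.45],[2,-37.6,0,0,0,-1.45],[2,-37.6,0,0,0,-1.45],[2,-37.6,0,0,0,-1.45]]' | grep -E 'width|grasp'
$H '[[0,0,-30,0,0,0],[0,0,-30,0,0,0],[0,0,-30,0,0,0],[0,0,-20,0,0,0],[0,0,0,0,0,0]]' | grep -E 'pos|contact|width|grasp'
$H '[[0,0,-8,0,0,0],[0,0,0,0,0,0],[0,0,0,0,0,0]]'
```

```text
width: 0.0369
grasp_force: 24.1
width: 0.0367
grasp_force: 24.1
position: [0.6015, -0.3052, 0.0127]
contact_force: [-1.5, -0.2, -0.6]
width: 0.0372
grasp_force: 24.1
time_s: 20.88
position: [0.6059, -0.3071, 0.0111]
tool_rot: [3.12, -0.362, 0.004]
contact_force: [0.7, -0.2, -1.2]
width: 0.0369
grasp_force: 24.1
```

```bash
H="python3 -m handwheel"
$H '[[0,0,-2.5,0,0,0],[0,0,0,0,0,0],[0,0,0,0,0,0]]' | grep -E 'pos|contact'
$H '[[0,0,0,0,0,0],[0,0,0,0,0,0],[0,0,0,0,0,0],[0,0,10,0,0,0],[0,0,40,0,0,0]]' 56 >/dev/null
$H '[[0,0,40,0,0,0],[0,0,40,0,0,0],[-9.5,35.6,0,0,0,1.44],[-9.5,35.6,0,0,0,1.44],[-9.5,35.6,0,0,0,1.44]]' 70 >/dev/null
$H '[[-9.5,35.6,0,0,0,1.44],[-9.5,35.6,0,0,0,1.44],[-9.5,35.6,0,0,0,1.44],[0,0,0,0,0,0],[0,0,0,0,0,0]]'
python3 - <<'E'
from h import *
blocks();s=cam("scene")
cv2.imwrite("pics/s8.png",cv2.resize(s["img"][170:330,130:430],None,fx=2.6,fy=2.6,interpolation=cv2.INTER_CUBIC))
E
```

```text
position: [0.6056, -0.307, 0.0083]
contact_force: [0.4, 0.5, 0.7]
time_s: 22.38
position: [0.5477, -0.0917, 0.1382]
tool_rot: [3.139, -0.122, 0.002]
contact_force: [0.1, -0.8, 0.2]
width: 0.0702
grasp_force: 0.0
[489.5 126.7] [41.3 39. ] 17.3
[510.   48.9] [38.1 37.8] 1.1
```

View pics/s8.png

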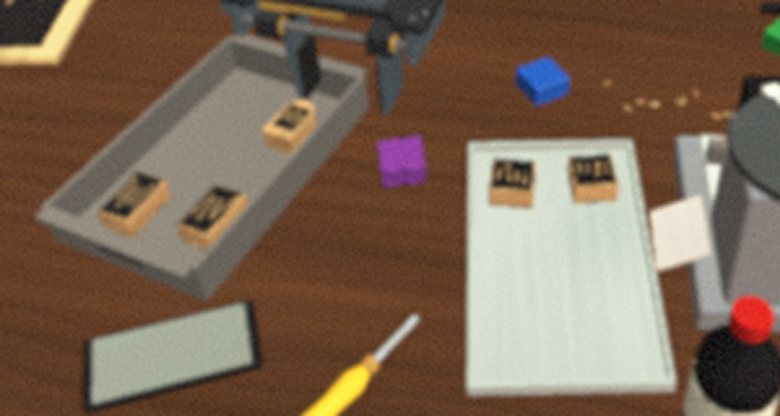

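Three blocks lie flat in the tote (crop (135,203), (212,215), (290,125)), and two squares remain in the tray. Next is square B.

```bash
H="python3 -m handwheel"
$H '[[-9.5,34.9,0,0,0,1.44],[-9.5,34.9,0,0,0,1.44],[-9.5,34.9,0,0,0,1.44],[-9.5,34.9,0,0,0,1.44],[0,0,-20,0,0,0]]' >/dev/null
$H '[[0,0,-35,0,0,0],[0,0,-35,0,0,0],[0,0,0,0,0,0],[0,0,0,0,0,0],[0,0,0,0,0,0]]'|grep pos
$H '[[0,0,-20,0,0,0],[0,0,-15,0,0,0],[0,0,-5,0,0,0],[0,0,0,0,0,0],[0,0,0,0,0,0]]'
```

```text
position: [0.5117, 0.0457, 0.0485]
time_s: 23.73
position: [0.5126, 0.046, 0.0121]
tool_rot: [3.141, 0.03, 0.01]
contact_force: [-4.2, -0.5, 20.8]
width: 0.0699
grasp_force: 10.1
```

A finger landed on the tray wall. I'll back off and grip B the other way, with the jaws along x.

```bash
H="python3 -m handwheel"
$H '[[0,0,15,0,0,0],[0,0,30,0,0,0],[0,0,0,0,0,6.9],[0,0,0,0,0,6.9],[0,0,0,0,0,6.9]]' 64 >/dev/null
$H '[[0,0,0,0,0,7],[0,0,0,0,0,7],[0,0,0,0,0,7],[0,0,0,0,0,7],[0,0,0,0,0,7]]' >/dev/null
$H '[[0,0,0,0,0,7],[0,0,0,0,0,7],[0,0,0,0,0,7],[0,0,0,0,0,7],[0,0,0,0,0,6.3]]' >/dev/null
$H '[[0,0,0,0,0,0],[0,0,0,0,0,0],[0,0,0,0,0,0]]'
python3 - <<'E'
from h import *
s=cam("scene")
# wood/ink blobs of tray in scene, for the record
hsv=cv2.cvtColor(s["img"],cv2.COLOR_BGR2HSV)
cv2.imwrite("pics/s9.png",cv2.resize(s["img"][130:330,290:490],None,fx=2.8,fy=2.8,interpolation=cv2.INTER_CUBIC))
r=sensors.get_obs()['tool_rot'];print(2*np.degrees(np.arctan2(r[1],r[0]))-90)
E
```

```text
time_s: 25.23
position: [0.5109, 0.0462, 0.0534]
tool_rot: [2.201, 2.239, 0.003]
contact_force: [0.5, 0.1, -0.4]
width: 0.0636
grasp_force: 0.0
1.0078859960883904
```

View pics/s9.png

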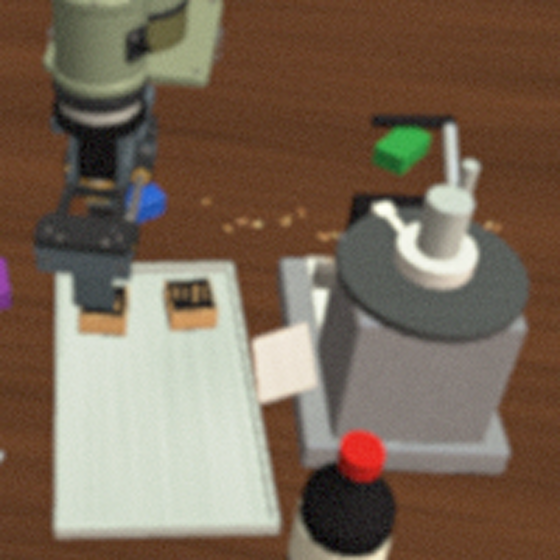

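Lever still up, and the fingers straddle B. I'll descend and grip.

```bash
H="python3 -m handwheel"
$H '[[-1,2.5,-20,0,0,0],[0,0,-15,0,0,0],[0,0,-10,0,0,0],[0,0,0,0,0,0],[0,0,0,0,0,0]]'|grep -E 'pos|cont'
$H '[[0,0,0,0,0,0],[0,0,0,0,0,0],[0,0,0,0,0,0],[0,0,0,0,0,0],[0,0,0,0,0,0]]' 0 25|grep -E 'pos|cont'
$H '[[0,0,10,0,0,0],[0,0,30,0,0,0],[0,0,40,0,0,0],[0,0,40,0,0,0],[0,0,0,0,0,0]]'
```

```text
position: [0.5089, 0.0489, 0.007]
contact_force: [0.5, -0.1, 0.4]
position: [0.5097, 0.0489, 0.0079]
contact_force: [1.1, -0.7, 4.3]
time_s: 26.53
position: [0.5138, 0.0494, 0.1352]
tool_rot: [2.192, 2.236, 0.018]
contact_force: [0.8, 0.4, -0.5]
width: 0.0442
grasp_force: 24.8
```

```bash
H="python3 -m handwheel"
$H '[[1.4,-37.3,0,0,0,-1.6],[1.4,-37.3,0,0,0,-1.6],[1.4,-37.3,0,0,0,-1.6],[1.4,-37.3,0,0,0,-1.6],[1.4,-37.3,0,0,0,-1.6]]' | grep -E 'width|grasp'
$H '[[1.4,-37.3,0,0,0,-1.6],[1.4,-37.3,0,0,0,-1.6],[1.4,-37.3,0,0,0,-1.6],[1.1,-37.6,0,0,0,-1.5],[0,0,0,0,0,0]]' | grep -E 'width|grasp'
$H '[[0,0,-30,0,0,0],[0,0,-30,0,0,0],[0,0,-30,0,0,0],[0,0,-20,0,0,0],[0,0,0,0,0,0]]' | grep -E 'pos|contact|width|grasp'
$H '[[0,0,-8,0,0,0],[0,0,0,0,0,0],[0,0,0,0,0,0]]'
```

```text
width: 0.0441
grasp_force: 24.8
width: 0.0442
grasp_force: 24.8
position: [0.518, -0.2849, 0.0131]
contact_force: [-0.8, 0.6, -0.3]
width: 0.044
grasp_force: 24.8
time_s: 28.03
position: [0.522, -0.2873, 0.0104]
tool_rot: [2.46, 1.951, 0.001]
contact_force: [-1.2, -0.7, 0.9]
width: 0.044
grasp_force: 24.8
```

```bash
H="python3 -m handwheel"
$H '[[0,0,-2,0,0,0],[0,0,0,0,0,0],[0,0,0,0,0,0]]' | grep -E 'pos|contact'
$H '[[0,0,0,0,0,0],[0,0,0,0,0,0],[0,0,0,0,0,0],[0,0,10,0,0,0],[0,0,40,0,0,0]]' 56 >/dev/null
$H '[[0,0,40,0,0,0],[0,0,40,0,0,0],[-3,37.6,0,0,0,2.7],[-3,37.6,0,0,0,2.7],[-3,37.6,0,0,0,2.7]]' 60 >/dev/null
$H '[[-3,37.6,0,0,0,2.7],[-3,37.6,0,0,0,2.7],[-3,37.6,0,0,0,2.7],[0,0,0,0,0,0],[0,0,0,0,0,0]]' |grep pos
python3 -c "
from h import *
blocks()"
```

```text
position: [0.5216, -0.2873, 0.008]
contact_force: [0.3, -0.1, -0.7]
position: [0.5033, -0.06, 0.1381]
[489.3 126.9] [41.1 39.4] 15.3
```

```bash
H="python3 -m handwheel"
$H '[[-2.8,37.3,0,0,0,2.6],[-2.8,37.3,0,0,0,2.6],[-2.8,37.3,0,0,0,2.6],[-2.8,37.3,0,0,0,2.6],[-2.8,37.3,0,0,0,2.7]]' >/dev/null
$H '[[0,0,-30,0,0,0],[0,0,-30,0,0,0],[0,0,-30,0,0,0],[0,0,0,0,0,0],[0,0,0,0,0,0]]' >/dev/null
$H '[[0,0,0,0,0,0],[0,0,0,0,0,0]]'
```

```text
time_s: 30.58
position: [0.4912, 0.1247, 0.0491]
tool_rot: [1.888, 2.508, 0.005]
contact_force: [0.7, -0.1, 0.3]
width: 0.0604
grasp_force: 0.0
```

```bash
H="python3 -m handwheel"
$H '[[-1.5,2,-20,0,0,0],[0,0,-15,0,0,0],[0,0,-6.5,0,0,0],[0,0,0,0,0,0],[0,0,0,0,0,0]]'|grep -E 'pos|cont'
$H '[[0,0,0,0,0,0],[0,0,0,0,0,0],[0,0,0,0,0,0],[0,0,0,0,0,0],[0,0,0,0,0,0]]' 0 25|grep -E 'pos|cont'
$H '[[0,0,10,0,0,0],[0,0,30,0,0,0],[0,0,40,0,0,0],[0,0,40,0,0,0],[0,0,0,0,0,0]]'
```

```text
position: [0.4886, 0.127, 0.0066]
contact_force: [0.4, 0.0, 0.8]
position: [0.4888, 0.1272, 0.0066]
contact_force: [-0.1, 0.1, 6.5]
time_s: 31.83
position: [0.4922, 0.1281, 0.1333]
tool_rot: [1.882, 2.504, 0.018]
contact_force: [0.6, 0.6, -0.2]
width: 0.0436
grasp_force: 25.0
```

```bash
H="python3 -m handwheel"
$H '[[-4.5,-35.9,0,0,0,-2.67],[-4.5,-35.9,0,0,0,-2.67],[-4.5,-35.9,0,0,0,-2.67],[-4.5,-35.9,0,0,0,-2.67],[-4.5,-35.9,0,0,0,-2.67]]' | grep -E 'width|grasp'
$H '[[-4.5,-35.9,0,0,0,-2.67],[-4.5,-35.9,0,0,0,-2.67],[-4.5,-35.9,0,0,0,-2.67],[-4.5,-35.9,0,0,0,-2.67],[-4.5,-35.9,0,0,0,-2.67]]' | grep -E 'width|grasp'
$H '[[-4.5,-35.4,0,0,0,-2.67],[0,0,-30,0,0,0],[0,0,-30,0,0,0],[0,0,-30,0,0,0],[0,0,-18,0,0,0]]' | grep -E 'width|grasp'
$H '[[0,0,-8,0,0,0],[0,0,0,0,0,0],[0,0,0,0,0,0]]'
```

```text
width: 0.0441
grasp_force: 25.0
width: 0.044
grasp_force: 25.0
width: 0.0439
grasp_force: 25.0
time_s: 33.33
position: [0.4385, -0.2675, 0.01]
tool_rot: [2.462, 1.951, 0.0]
contact_force: [0.5, 0.9, -1.2]
width: 0.0439
grasp_force: 25.0
```

```bash
H="python3 -m handwheel"
$H '[[0,0,-2.5,0,0,0],[0,0,0,0,0,0],[0,0,0,0,0,0]]' | grep -E 'pos|contact'
$H '[[0,0,0,0,0,0],[0,0,0,0,0,0],[0,0,0,0,0,0],[0,0,10,0,0,0],[0,0,40,0,0,0]]' 56 >/dev/null
$H '[[0,0,40,0,0,0],[0,0,40,0,0,0],[0,0,40,0,0,0],[0,0,40,0,0,0],[0,0,40,0,0,0]]' 60 >/dev/null
$H '[[-3,40,0,0,0,2.1],[-3,40,0,0,0,2.1],[-3,40,0,0,0,2.1],[-3,40,0,0,0,2.1],[-3,40,0,0,0,2.1]]' >/dev/null
$H '[[-3,40,0,0,0,2.1],[-3,40,0,0,0,2.1],[0,0,0,0,0,0],[0,0,0,0,0,0],[0,0,0,0,0,0]]'
python3 - <<'E'
from h import *
s=cam("scene");t=cam("top")
cv2.imwrite("pics/s10.png",np.vstack([cv2.resize(s["img"][170:320,130:480],None,fx=2.2,fy=2.2,interpolation=cv2.INTER_CUBIC),cv2.resize(t["img"][130:240,190:540],None,fx=2.2,fy=2.2,interpolation=cv2.INTER_CUBIC)]))
E
```

```text
position: [0.4388, -0.2676, 0.008]
contact_force: [0.4, 0.0, -0.8]
time_s: 35.25
position: [0.4172, 0.0124, 0.2577]
tool_rot: [2.191, 2.25, 0.0]
contact_force: [-0.4, -0.4, -0.2]
width: 0.0603
grasp_force: 0.0
```

View pics/s10.png

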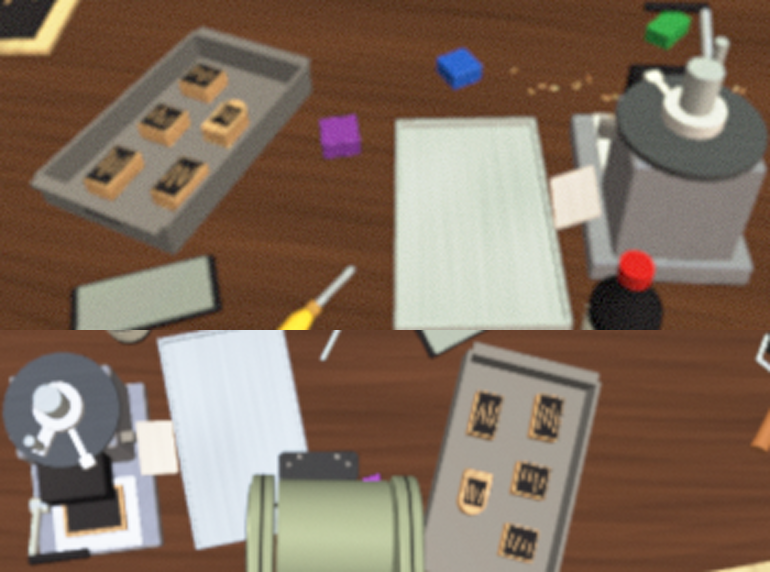

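All five blocks lie flat and separate in the tote, the tray is empty and the lever is still up. Now I'll return to the bar.

```bash
H="python3 -m handwheel"
$H '[[-1.1,34.8,0,0,0,0.8],[-1.1,34.8,0,0,0,0.8],[-1.1,34.8,0,0,0,0.8],[-1.1,34.8,0,0,0,0.8],[-1.1,34.8,0,0,0,0.8]]' 60 30 >/dev/null
$H '[[-1.1,34.8,0,0,0,0.8],[-1.1,34.8,0,0,0,0.8],[-1.1,35,0,0,0,0.9],[0,0,-20,0,0,0],[0,0,0,0,0,0]]' >/dev/null
$H '[[0,0,0,0,0,0],[0,0,0,0,0,0]]'
```

```text
time_s: 36.35
position: [0.4092, 0.2898, 0.2376]
tool_rot: [2.065, 2.367, -0.0]
contact_force: [-0.1, 0.3, -0.6]
width: 0.0598
grasp_force: 0.0
```

```bash
H="python3 -m handwheel"
$H '[[0,1,-30,0,0,0],[0,0,-25,0,0,0],[0,0,-17,0,0,0],[0,0,0,0,0,0],[0,0,0,0,0,0]]' |grep -E 'pos|cont'
$H '[[0,0,0,0,0,0],[0,0,0,0,0,0],[0,0,0,0,0,0],[0,0,0,0,0,0],[0,0,0,0,0,0]]' 0 30 >/dev/null
$H '[[0,0,0,0,0,0],[0,0,0,0,0,0],[0,0,0,0,0,0]]'
```

```text
position: [0.409, 0.2912, 0.1658]
contact_force: [0.2, 0.6, -0.0]
time_s: 37.43
position: [0.4085, 0.2923, 0.1652]
tool_rot: [2.061, 2.371, 0.0]
contact_force: [0.3, -0.0, 0.4]
width: 0.0113
grasp_force: 30.0
```

```bash
H="python3 -m handwheel"
$H '[[-4.2,-0.6,-6.6,0,0,0],[-3.5,-0.5,-7,0,0,0],[-2.8,-0.4,-7.2,0,0,0],[-2.1,-0.3,-7.5,0,0,0],[-1.3,-0.2,-7.7,0,0,0]]'|grep -E 'pos|cont|width'
$H '[[-0.6,-0.1,-7.8,0,0,0],[0.3,0,-7.8,0,0,0],[1,0.1,-7.7,0,0,0],[1.7,0.2,-7.7,0,0,0],[2.6,0.4,-7.3,0,0,0]]'|grep -E 'pos|cont|width'
$H '[[1,0.1,-2.5,0,0,0],[1,0.1,-2.5,0,0,0],[0,0,0,0,0,0],[0,0,0,0,0,0]]'
```

```text
position: [0.3951, 0.2904, 0.1298]
contact_force: [0.7, -1.4, 4.6]
width: 0.0116
position: [0.398, 0.2907, 0.09]
contact_force: [-6.5, 1.0, 3.3]
width: 0.0111
time_s: 38.6
position: [0.3996, 0.2909, 0.085]
tool_rot: [-2.061, -2.368, 0.006]
contact_force: [-6.5, 1.2, 3.8]
width: 0.0111
grasp_force: 30.0
```

```bash
H="python3 -m handwheel"
for i in 1; do
$H '[[0,0,-2.5,0,0,0],[0,0,0,0,0,0],[0,0,0,0,0,0]]'|grep -E 'pos|cont'
$H '[[0,0,-2.5,0,0,0],[0,0,0,0,0,0],[0,0,0,0,0,0]]'|grep -E 'pos|cont'
done
```

```text
position: [0.3998, 0.291, 0.0845]
contact_force: [-9.1, -1.6, 17.7]
position: [0.3999, 0.2911, 0.0839]
contact_force: [-12.5, -2.6, 30.9]
```

The force is rising hard against the stop, so I'll release and verify.

```bash
H="python3 -m handwheel"
$H '[[0,0,0,0,0,0],[0,0,0,0,0,0],[0,0,0,0,0,0],[0,0,0,0,0,0],[0,0,0,0,0,0]]' 50
$H '[[0,0,20,0,0,0],[0,0,35,0,0,0],[0,0,40,0,0,0],[0,0,40,0,0,0],[0,0,40,0,0,0]]' 
$H '[[0,-40,0,0,0,0],[0,-40,0,0,0,0],[0,-40,0,0,0,0],[0,-40,0,0,0,0],[0,-40,0,0,0,0]]' >/dev/null
$H '[[0,0,0,0,0,0],[0,0,0,0,0,0]]'
python3 - <<'E'
from h import *
s=cam("scene");t=cam("top")
cv2.imwrite("pics/s11.png",np.hstack([cv2.resize(s["img"][160:260,390:490],None,fx=4,fy=5,interpolation=cv2.INTER_CUBIC),cv2.resize(t["img"][130:250,190:270],None,fx=5,fy=4.16667,interpolation=cv2.INTER_CUBIC)]))
E
```

```text
time_s: 39.52
position: [0.4026, 0.2915, 0.0815]
tool_rot: [2.061, 2.37, 0.004]
contact_force: [-3.7, 0.2, 8.6]
width: 0.042
grasp_force: 0.0
time_s: 39.93
position: [0.4019, 0.2908, 0.2568]
tool_rot: [2.062, 2.37, -0.001]
contact_force: [0.8, 0.8, 0.3]
width: 0.0499
grasp_force: 0.0
time_s: 40.52
position: [0.4021, 0.0892, 0.2554]
tool_rot: [2.067, 2.365, 0.0]
contact_force: [0.7, 0.6, -0.1]
width: 0.0499
grasp_force: 0.0
```

View pics/s11.png

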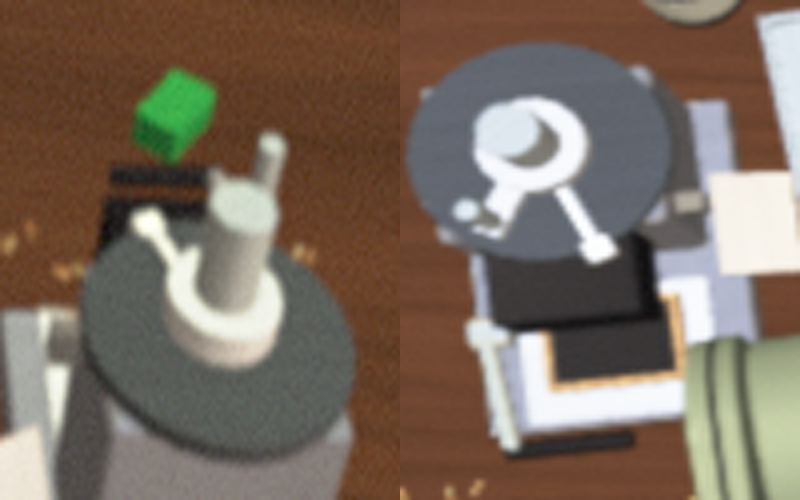

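The bar now sits at or slightly below its starting height (scene row 195 against 192.5), so the lever is fully down. For the collar: pin near (531,324) at 159.5°, mark at about 209.5° and axis (577,306), so it needs about +50°. I'll move above the pin with the jaws tangential.

```bash
H="python3 -m handwheel"
$H '[[0,0,25,0,0,0],[14.3,26,0,0,0,6.85],[14.3,26,0,0,0,6.85],[14.3,26,0,0,0,6.85],[14.3,26,0,0,0,6.85]]' 45 20 >/dev/null
$H '[[14.3,26,0,0,0,6.85],[14.3,26,0,0,0,6.85],[14.3,26,0,0,0,6.85],[14.3,26,0,0,0,6.85],[14.3,26,0,0,0,6.85]]' >/dev/null
$H '[[0,0,0,0,0,0],[0,0,0,0,0,0],[0,0,0,0,0,0]]'
python3 -c "
from h import *
t=cam('top')
r=sensors.get_obs()['tool_rot'];print(2*np.degrees(np.arctan2(r[1],r[0]))-90)"
```

```text
time_s: 41.7
position: [0.5294, 0.3261, 0.28]
tool_rot: [-0.554, -3.091, 0.002]
contact_force: [-0.3, -0.6, -0.7]
width: 0.0451
grasp_force: 0.0
-290.35201995508487
```

```bash
H="python3 -m handwheel"
$H '[[1,-2.6,-25,0,0,0],[0,0,-25,0,0,0],[0,0,-20,0,0,0],[0,0,-10,0,0,0],[0,0,0,0,0,0]]' |grep -E 'pos|cont'
$H '[[0,0,0,0,0,0],[0,0,0,0,0,0],[0,0,0,0,0,0],[0,0,0,0,0,0],[0,0,0,0,0,0]]' 0 15
$H '[[0,0,0,0,0,0],[0,0,0,0,0,0]]'
```

```text
position: [0.5297, 0.3212, 0.1989]
contact_force: [-0.7, 0.5, -0.7]
time_s: 42.58
position: [0.5316, 0.3228, 0.2018]
tool_rot: [0.556, 3.091, 0.002]
contact_force: [0.1, 2.0, 1.2]
width: 0.0143
grasp_force: 1.1
time_s: 42.75
position: [0.5317, 0.3231, 0.2018]
tool_rot: [0.556, 3.091, 0.003]
contact_force: [-0.4, 2.6, 2.6]
width: 0.0114
grasp_force: 15.0
```

The pin is gripped (11.4 mm). I'll turn it 50° along the arc.

```bash
H="python3 -m handwheel"
$H '[[-1.4,-4.1,0,0,0,5],[-1,-4.2,0,0,0,5],[-0.7,-4.3,0,0,0,5],[-0.3,-4.4,0,0,0,5],[0.1,-4.4,0,0,0,5]]'|grep -E 'pos|cont|width'
$H '[[0.5,-4.3,0,0,0,5],[0.9,-4.3,0,0,0,5],[1.2,-4.2,0,0,0,5],[1.6,-4.1,0,0,0,5],[2,-3.9,0,0,0,5]]'|grep -E 'pos|cont|width'
$H '[[0,0,0,0,0,0],[0,0,0,0,0,0],[0,0,0,0,0,0]]'
```

```text
position: [0.529, 0.3017, 0.2018]
contact_force: [3.4, 2.8, 2.4]
width: 0.0117
position: [0.5356, 0.2813, 0.2018]
contact_force: [1.8, 3.4, 2.0]
width: 0.0117
time_s: 43.83
position: [0.5359, 0.2808, 0.2017]
tool_rot: [-0.799, 3.034, 0.0]
contact_force: [5.5, 1.8, 2.1]
width: 0.0115
grasp_force: 15.0
```

```bash
H="python3 -m handwheel"
$H '[[0,0,0,0,0,0],[0,0,0,0,0,0],[0,0,0,0,0,0],[0,0,0,0,0,0],[0,0,0,0,0,0]]' 45
$H '[[0,0,20,0,0,0],[0,0,30,0,0,0],[0,0,30,0,0,0],[-20,-30,0,0,0,0],[-20,-35,0,0,0,0]]'|grep -E 'pos|cont|width'
$H '[[-20,-35,0,0,0,-5],[-20,-35,0,0,0,-5],[-15,-38,0,0,0,-5],[-15,-38,0,0,0,-5],[-15,-38,0,0,0,-5]]'|grep -E 'pos|cont|width'
$H '[[0,-40,0,0,0,-5],[0,-40,0,0,0,-5],[0,-40,0,0,0,-5],[0,0,0,0,0,0],[0,0,0,0,0,0]]'|grep -E 'pos|cont|width'
python3 - <<'E'
from h import *
s=cam("scene");t=cam("top")
cv2.imwrite("pics/s12.png",np.hstack([cv2.resize(s["img"][170:250,400:480],None,fx=5,fy=6.25,interpolation=cv2.INTER_CUBIC),cv2.resize(t["img"][140:220,190:270],None,fx=5,fy=6.25,interpolation=cv2.INTER_CUBIC)]))
E
```

```text
time_s: 44.25
position: [0.5336, 0.28, 0.2005]
tool_rot: [0.802, -3.036, 0.0]
contact_force: [0.4, -0.4, 0.1]
width: 0.042
grasp_force: 0.0
position: [0.4951, 0.2163, 0.2823]
contact_force: [-0.4, -1.0, -0.2]
width: 0.045
position: [0.4076, 0.0298, 0.2809]
contact_force: [0.3, -0.6, -0.2]
width: 0.0451
position: [0.4086, -0.0904, 0.2808]
contact_force: [0.6, -0.2, -0.3]
width: 0.0453
```

View pics/s12.png

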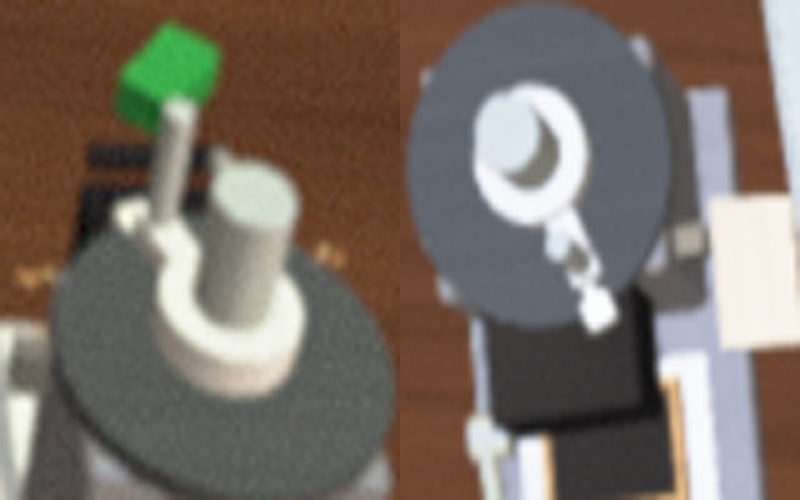

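In the top view the arm points straight at the white mark: pin (556,243), mark (598,310), collar centre (540,165). I'll check the angle numerically.

```bash
python3 - <<'E'
from h import *
t=cam("top");s=cam("scene")
def ang(c,p,zp,q,zq):
    d=plane(c,*p,zp)-plane(c,*q,zq); return round(np.degrees(np.arctan2(d[1],d[0]))%360,1),np.round(np.hypot(d[0],d[1])*1000,1)
T=lambda x,y:(190+(x-400)/5,140+y/6.25)
S=lambda x,y:(400+x/5,170+y/6.25)
print("top pin",ang(t,T(556,243),.237,T(506,132),.24),"mark",ang(t,T(598,310),.18,T(540,165),.175),"mark vs fit axis",)
for z in(.178,.185):
  d=plane(t,*T(598,310),z)[:2]-[.5788,.3064];print(np.degrees(np.arctan2(d[1],d[0]))%360,np.hypot(*d))
print("scene pin",ang(s,S(178,108),.237,S(256,193),.24),"mark",ang(s,S(130,213),.18,S(225,328),.175))
E
```

```text
top pin (np.float64(210.7), np.float64(49.2)) mark (np.float64(208.9), np.float64(68.5)) mark vs fit axis
208.1506331596332 0.07122171638888049
208.88392925468352 0.07269673889882784
scene pin (np.float64(212.0), np.float64(50.8)) mark (np.float64(218.8), np.float64(60.5))
```

The pin is at about 210.8° and the mark at about 209.3°, so they agree within about 1.5°. I've gone over the 14-picture limit (16 viewed), so the final check is numeric only.

```bash
python3 - <<'E'
from h import *
t=cam("top"); print("tray:");blocks();print("tote:")
hsv=cv2.cvtColor(t["img"],cv2.COLOR_BGR2HSV)
P=[[.531+(a*.973+b*.23)/1000,-.25+(-.23*a+.973*b)/1000,.02] for a,b in((125,72),(-125,72),(-125,-72),(125,-72))]
m=np.zeros((400,640),np.uint8);cv2.fillPoly(m,[np.array([proj(t,p) for p in P],np.int32)],255)
m[(hsv[...,2]>100)&(hsv[...,1]<70)]=0
m=cv2.morphologyEx(m,cv2.MORPH_CLOSE,np.ones((3,3)))
for k in cv2.findContours(m,cv2.RETR_EXTERNAL,cv2.CHAIN_APPROX_NONE)[0]:
    if cv2.contourArea(k)<40: continue
    r=cv2.minAreaRect(np.array([plane(t,*p[0],.028)[:2] for p in k],np.float32)*1000);print(np.round(r[0]),np.round(r[1]),round(r[2]))
E
```

```text
tray:
tote:
[ 521. -210.] [40. 23.] 77
[ 519. -281.] [48. 47.] 78
[ 605. -303.] [40. 62.] 80
[ 607. -221.] [38. 62.] 76
```

Two blobs are missing or odd; the arm may be in the way. I'll move aside and recheck.

```bash
H="python3 -m handwheel"
$H '[[0,40,0,0,0,0],[0,40,0,0,0,0],[0,40,0,0,0,0],[0,40,0,0,0,0],[0,40,0,0,0,0]]' >/dev/null
$H '[[0,0,0,0,0,0],[0,0,0,0,0,0]]'|grep pos
python3 - <<'E'
from h import *
P=[[.531+(a*.973+b*.23)/1000,-.25+(-.23*a+.973*b)/1000,.02] for a,b in((128,76),(-128,76),(-128,-76),(128,-76))]
for n in("top","scene"):
    t=cam(n);print(n)
    hsv=cv2.cvtColor(t["img"],cv2.COLOR_BGR2HSV)
    m=np.zeros((400,640),np.uint8);cv2.fillPoly(m,[np.array([proj(t,p) for p in P],np.int32)],255)
    m[(hsv[...,2]>65)&(hsv[...,1]<70)]=0
    m=cv2.morphologyEx(m,cv2.MORPH_CLOSE,np.ones((3,3)))
    for k in cv2.findContours(m,cv2.RETR_EXTERNAL,cv2.CHAIN_APPROX_NONE)[0]:
        if cv2.contourArea(k)<40: continue
        r=cv2.minAreaRect(np.array([plane(t,*p[0],.028)[:2] for p in k],np.float32)*1000);print(np.round(r[0]),np.round(r[1]),round(r[2]))
print("tray");blocks()
E
```

```text
position: [0.4086, 0.1138, 0.2808]
top
[ 437. -264.] [48. 44.] 77
[ 503. -206.] [40. 60.] 76
[ 520. -281.] [48. 45.] 78
[ 605. -303.] [40. 62.] 79
[ 607. -221.] [38. 62.] 76
scene
[ 620. -218.] [45. 74.] 77
[ 620. -297.] [53. 73.] 80
[ 535. -276.] [62. 60.] 79
[ 517. -202.] [56. 80.] 79
[ 454. -259.] [65. 61.] 76
tray
```

All five blocks are in the tote with flat, separate footprints. The arched one was nudged about 3 cm but is fine. Handing in.

```bash
python3 -c "
from rig import ticket
print(ticket.close_job())"
```

```text
the job is handed in; nothing more can be done
None
```

I handed in the job with no verdict returned: lever raised, all five blocks put flat and apart in the tote, lever pushed back down, and collar arm within about 1.5° of the lock mark by my measurement; I viewed 16 pictures, over the limit of 14.

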